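# Line up the reagents by height on the bench rail

## Robot

A 6-joint arm with a two-finger parallel gripper is mounted at the origin on a cart in front of the work surface, level with it; the furniture and walls round the work are solid. World frame = base frame: x ahead of the robot, y to its left, z up, the work surface at z = 0. Lengths are in mm, angles in rad, forces in N, time in s.
With the tool pointing down it reaches from about 275 to 725 mm from the base axis. Payload 5.6 kg.
Tool frame: the origin (TCP) lies at the very end of the fingers, on their centre line; the grasp point (between the pads) lies 19 mm behind it; y points along the fingers, z is the direction in which the jaws open and shut, and the axes are right-handed (so a half turn about y gives the same grasp; the last joint's range is limited). The gripper opens to 85 mm and grips with 20 to 120 N. Pads are 22 mm wide; open, the fingers measure 114 mm over their backs; the gripper's body (76 mm by 85 mm) begins 54 mm behind the grasp point. The pads swing forward as they close: fully open they stand 13 mm farther back than shut.
Start: joints at [1.623, 0.255, 0.108, 0, -1.424, -0.285], TCP at [126.859, 535.163, 231.283] pointing down, gripper open.
Joint ranges: [-2.95, 2.95], [-1.21, 1.97], [-1.09, 1.5], [-2.87, 1.71], [-2.94, -0.07], [-3.05, 3.05]. Speed limits (rad/s): [2.57, 2.57, 3.14, 3.14, 3.14, 3.14].

## Interface

Orientations are given as a rotation vector (axis times angle).
In Python, from plant import monitor, imaging, close_job gives the robot as it stands.
- The arm moves only by the tool move_arm, never from a script. Its argument "commands" is a list of rows, each a list of 7 numbers: the shift along the tool's x, y, z in units of 25 mm (1.0 is 25 mm), then the turn, a rotation vector about the tool's x, y, z in units of 5 degrees (1.0 is 5 degrees), then the finger opening in mm, from 0 to 85.4. A call has 1 to 12 rows; each row shifts and turns the commanded pose from where the row before left it, along the tool's axes as they then stand; what a row does not reach is not made up. A row lasts 1/12 s, in which the tool goes at most 41.7 mm and 7.16 degrees, less where a joint would pass 70% of its speed; a pose out of reach is approached as far as the arm can. A call is refused whole if a number of a shift passes 1 or a number of a turn 1, either way. A call with a gripper value outside its range is refused whole. The fingers move at their own pace and stop on an object; the grip force is fixed at half the most. Time passes only in rows, so rows that do not move let the fingers close. It gives the time, the measured TCP pose, the force and the opening at its end, in the units of the state.
- monitor.get_state(): the state, without advancing time (a new reading comes with each control period).
- imaging.grab_frame(name): name is "scene" or "top" or "wrist"; returns a dict with "color" (480x640x3 uint8, blue, green, red), "intrinsics" (3x3 intrinsics, pixels), "world_from_camera" (4x4, takes a point from camera to world coordinates); the wrist camera has in their place "mount" (4x4, takes a point from camera to tool coordinates, whose origin is the TCP and whose axes are the tool frame's). Camera axes: x right, y down, z forward; pixel columns grow to the right and rows downward; lengths in mm; the calibration is good to about 2 mm. A picture is of the moment at which its call begins: read the wrist's pose just before it. There is no depth.
- close_job(): hands the job in, once; it reports no verdict.
The state is a dict: "time": time; "joint_positions": joint angles; "qd": joint speeds; "joint_efforts": joint torques, N m; "tcp_pos": TCP position; "ee_rot": TCP orientation; "wrist_force": force on the tool from outside, world axes, zero at the start; "wrist_torque": the same for the moment, N m; "grip_width": opening from 0.0 (shut) to 1.0 (fully open).
Only numpy, scipy, OpenCV 4.12 (cv2) and the standard library are available. Lean on these libraries where they do the work, as an engineer would, in place of code of your own. Each camera call takes 0.05 s, during which the arm holds its last target.

## Task

Line the two reagent bottles, the small black-capped jar and the dropper vial up by height on the white bench rail for the shift's stock check: one standing upright on the middle of each ringed mark, the tallest on the mark next to the upright metal end stop, then in falling height to the shortest at the other end. Do not knock any of them over, and leave the lidded cup and the timer where they are.

Things in the scene. Friction and masses are not known exactly. Their poses are not given: they have to be found in the camera images.
- lineup_rail: Fixed flat white plastic strip on the counter, 100 mm (its x) by 344 mm (its y), 8 mm thick, with four flat printed grey rings 80 mm across, centred at x = 0 and y = -120, -40, +40 and +120 mm in its own frame. A flush grey line runs along its +x edge. Origin: centre of its underside, on the counter; containers stand on its top face, 8 mm above that. Its place and yaw differ from start to start.
- end_stop: Fixed upright aluminium plate, 100 x 6 mm, 60 mm high, across one end of the rail: at y = +175 or -175 mm in the rail's frame, changing from start to start; it marks the end where the tallest container goes. Origin: centre of its underside. The nearest ring's centre is 55 mm from it, the others 135, 215 and 295 mm.
- end_bead: Fixed low grey plastic bead, 100 x 6 mm, 12 mm high, across the rail's other end (opposite the end stop). Origin: centre of its underside.
- tall_bottle: Tallest: white round bottle with a white cap (and a green label band on one side), 190 mm high, body 76 mm across to about 120 mm up, then sloping shoulders; the cap is a cylinder 33 mm across from 162 to 190 mm, good to grip from above. About 0.5 kg. Origin: centre of its underside, z up. Loose; stands upright on the counter at the start.
- medium_bottle: Second tallest: white round bottle with a black cap (and a purple label band on one side), 120 mm high, body 56 mm across with sloping shoulders; the cap is a cylinder 35 mm across from 96 to 120 mm, good to grip from above. About 0.2 kg. Origin: centre of its underside, z up. Loose; stands upright on the counter at the start.
- small_jar: Third: small white jar with a plain paper label and a wide black cap, 88 mm high, body 48 mm across, cap a cylinder 43 mm across from 72 to 88 mm, good to grip from above. About 0.12 kg. Origin: centre of its underside, z up. Loose; stands upright on the counter at the start.
- vial: Shortest: amber dropper vial with a white cap, 58 mm high; body 26 mm across up to about 35 mm, cap 17 mm across from 42 to 58 mm. About 20 g. Origin: centre of its underside, z up. Loose; stands upright on the counter at the start.
- lidded_cup: Bystander: white lidded specimen cup, 49 mm across, 55 mm high, standing behind the fixed tube rack. Origin: centre of its underside. Leave alone.
- bench_timer: Bystander: small white timer, 60 x 64 mm, 23 mm high, lying behind the fixed tube rack. Origin: centre of its underside. Leave alone.

How it is judged (in metres and radians):
At the end, for the whole second after the job is handed in: Each container stands upright (within 0.1 rad), at rest and released on the rail, within 13 mm along and 13 mm across of the centre of its ring: tall bottle 55 mm, medium bottle 135 mm, small jar 215 mm and vial 295 mm from the end stop (horizontal distance between tall_bottle and end_stop between 0.042 and 0.068 m and x of tall_bottle in the frame of lineup_rail between -0.013 and 0.013 m and z of tall_bottle in the frame of lineup_rail between 0.004 and 0.012 m and angle between each of tall_bottle, medium_bottle, small_jar, vial's own z axis and vertical below 0.1 rad and linear speed of each of tall_bottle, medium_bottle, small_jar, vial below 0.02 m/s and angular speed of each of tall_bottle, medium_bottle, small_jar, vial below 0.2 rad/s and horizontal distance between medium_bottle and end_stop between 0.122 and 0.148 m and x of medium_bottle in the frame of lineup_rail between -0.013 and 0.013 m and z of medium_bottle in the frame of lineup_rail between 0.004 and 0.012 m and horizontal distance between small_jar and end_stop between 0.202 and 0.228 m and x of small_jar in the frame of lineup_rail between -0.013 and 0.013 m and z of small_jar in the frame of lineup_rail between 0.004 and 0.012 m and horizontal distance between vial and end_stop between 0.282 and 0.308 m and x of vial in the frame of lineup_rail between -0.013 and 0.013 m and z of vial in the frame of lineup_rail between 0.004 and 0.012 m); the robot touches nothing.
It fails at once if one of the four containers is knocked over (angle between any of tall_bottle, medium_bottle, small_jar, vial's own z axis and vertical above 0.95 rad).
It fails at once if the lidded cup is shifted by more than 25 mm (distance of lidded_cup from where it was at the start of the episode above 0.025 m).
It fails at once if the bench timer is shifted by more than 25 mm (distance of bench_timer from where it was at the start of the episode above 0.025 m).
It also fails if it takes over 115 s, if anything falls off the work surface, if the arm or the gripper's body presses on something with over 40 N, if the wrist force passes 120 N, or if a joint passes its speed limit or range.

## Working session

There is one attempt and no reset: what is moved stays moved. The work goes in short steps, Python scripts to look and compute and a tool call to move; the robot and the scene stay as the last step left them, time stands still between calls to the robot, and variables do not carry over. Pictures are saved under pics/ and viewed, and the job is handed in when it is done.

Besides the shell and the picture viewer there is one more tool, called after "Request:" as a command line: name --pt "numbers of a row" for each row, then --argument value for the rest. move_arm: Moves the arm, as the interface text tells. Its arguments: {"type":"object","properties":{"commands":{"type":"array","items":{"type":"array","items":{"type":"number"}}}},"required":["commands"]}

```bash
mkdir -p pics; ls; python3 - <<'E'
from plant import monitor, imaging
import cv2,numpy as np
s=monitor.get_state();print({k:np.round(v,3) for k,v in s.items()})
for n in("scene","top"):
    f=imaging.grab_frame(n);cv2.imwrite(f"pics/{n}0.png",f["color"]);print(n,np.round(f["intrinsics"],1).tolist(),np.round(f["world_from_camera"],3).tolist())
f=imaging.grab_frame("wrist");cv2.imwrite("pics/wrist0.png",f["color"]);print(f["intrinsics"],f["mount"])
E
```

```text
pics
{'time': np.float64(0.0), 'joint_positions': array([ 1.623,  0.256,  0.107, -0.   , -1.424, -0.285]), 'qd': array([-0.001,  0.002, -0.   ,  0.   , -0.001,  0.   ]), 'joint_efforts': array([-1.0000e-03, -3.8663e+01,  2.3795e+01,  5.3660e+00, -6.0000e-03,
        0.0000e+00]), 'tcp_pos': array([126.71 , 534.692, 230.399]), 'ee_rot': array([-0.245, -2.096,  2.1  ]), 'wrist_force': array([ 0.354, -0.007, -0.053]), 'wrist_torque': array([ 0.062, -0.037,  0.022]), 'grip_width': np.float64(1.0)}
scene [[511.8, 0.0, 308.2], [0.0, 511.8, 233.4], [0.0, 0.0, 1.0]] [[0.808, -0.427, 0.406, 132.765], [-0.589, -0.579, 0.563, -553.443], [-0.005, -0.694, -0.72, 746.011], [0.0, 0.0, 0.0, 1.0]]
top [[529.5, 0.0, 315.2], [0.0, 529.5, 243.8], [0.0, 0.0, 1.0]] [[0.021, -0.993, 0.114, 420.89], [-1.0, -0.023, -0.014, 10.54], [0.017, -0.114, -0.993, 1060.255], [0.0, 0.0, 0.0, 1.0]]
[[393.98327501   0.         323.53689198]
 [  0.         393.98327501 232.38747389]
 [  0.           0.           1.        ]] [[ 2.54487711e-04  9.63893161e-01  2.66289146e-01 -6.69539187e+01]
 [-1.14006351e-03 -2.66288702e-01  9.63892643e-01 -1.43078538e+02]
 [ 9.99999318e-01 -5.48885371e-04  1.03113222e-03  9.53675458e-01]
 [ 0.00000000e+00  0.00000000e+00  0.00000000e+00  1.00000000e+00]]
```

View pics/top0.png

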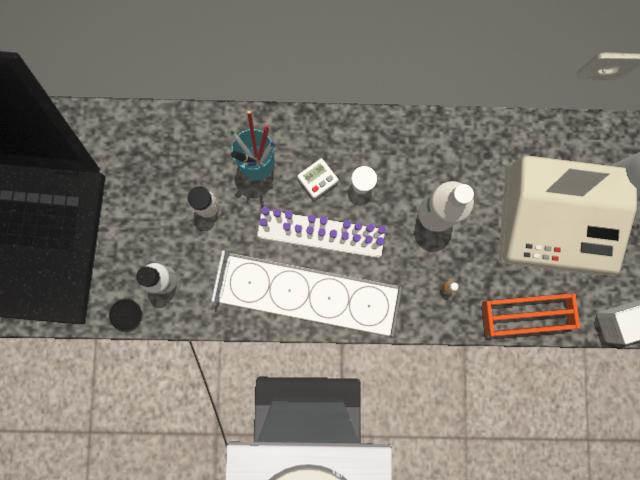

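View pics/scene0.png

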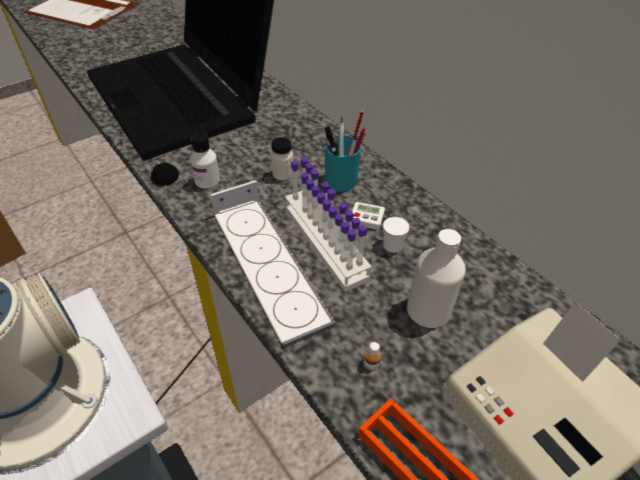

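View pics/wrist0.png

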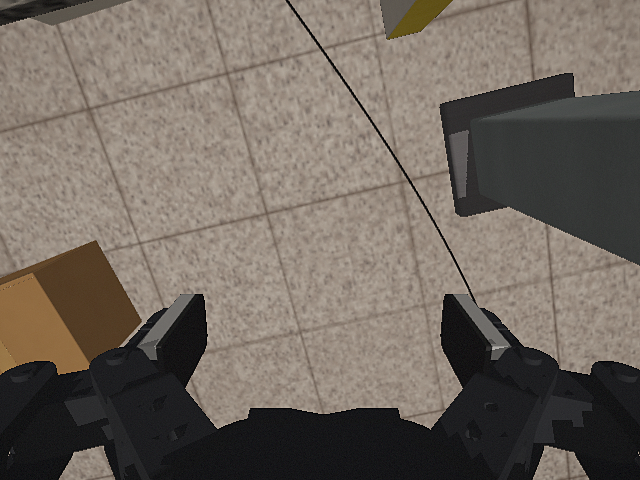

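The top view shows the rail at (308,293) with its end stop on the left at (220,278). The tall bottle is at (455,205), the vial at (452,287), the medium bottle at (153,278) and the jar at (202,200). The cup and timer sit behind the rack. I'll zoom in to measure.

```bash
cat > h.py <<'E'
import cv2,numpy as np
from plant import monitor,imaging
from scipy.spatial.transform import Rotation as R
def ray(f,uv,z):
    K=f["intrinsics"];T=f["world_from_camera"]
    d=T[:3,:3]@np.linalg.inv(K)@np.array([uv[0],uv[1],1.]);o=T[:3,3]
    return (o+d*(z-o[2])/d[2])[:2]
def proj(f,p,T=None):
    K=f["intrinsics"];T=f["world_from_camera"] if T is None else T
    q=T[:3,:3].T@(np.array(p,float)-T[:3,3]);q=K@q;return q[:2]/q[2]
def circ(f,xy,z,r,img,sc,off,col,T=None):
    pts=[(proj(f,[xy[0]+r*np.cos(a),xy[1]+r*np.sin(a),z],T)-off)*sc for a in np.linspace(0,6.283,60)]
    cv2.polylines(img,[np.int32(np.round(pts))],True,col,1)
E
python3 - <<'E'
import cv2
im=cv2.imread("pics/top0.png")
def c(x,y,w,h,s):return cv2.resize(im[y:y+h,x:x+w],None,fx=s,fy=s,interpolation=cv2.INTER_CUBIC)
cv2.imwrite("pics/z1.png",c(205,245,200,100,4))
import numpy as np
a=np.hstack([c(410,170,80,70,5),c(430,265,80,70,5)]);b=np.hstack([c(120,245,80,70,5),c(170,170,80,70,5)])
cv2.imwrite("pics/z2.png",cv2.resize(np.vstack([a,b]),(700,612))[:600] if 0 else cv2.resize(np.vstack([a,b]),(640,560)))
E
```

```text
(no output)
```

View pics/z1.png

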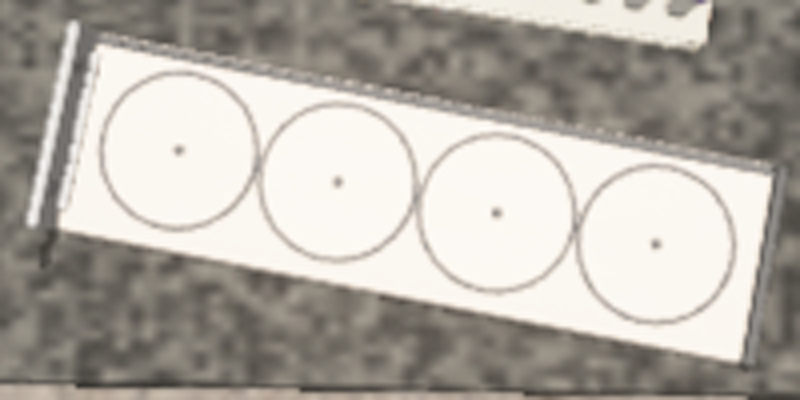

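View pics/z2.png

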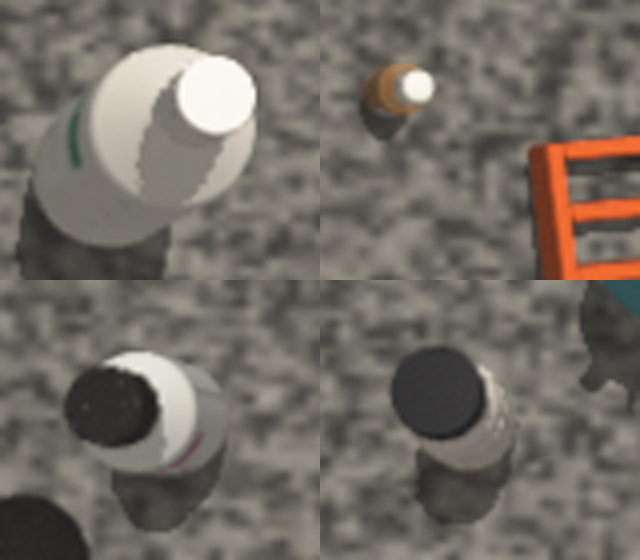

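```bash
cat > m.py <<'E'
from h import *
f=imaging.grab_frame("top");g=imaging.grab_frame("scene")
px=lambda x,y,ox,oy:np.array([(x+.5)/4-.5+ox,(y+.5)/4-.5+oy])
rings=[ray(f,px(x,y,205,245),8) for x,y in((179,150),(338,182),(497,213),(656,244))]
rings=np.array(rings);print("rings",rings.round(1));d=rings[3]-rings[0];print(np.linalg.norm(d),np.degrees(np.arctan2(-d[1],-d[0])))
O={"tall":(px(216,95,410,170),190,16.5,38),"vial":(px(97,87,430,265),58,8.5,13),"med":(px(108,124,120,245),120,17.5,28),"jar":(px(115,112,170,170),88,21.5,24)}
ims={k:q["color"].copy() for k,q in(("top",f),("scene",g))}
outs=[]
for k,(p,z,r,rb) in O.items():
    xy=ray(f,p,z);print(k,xy.round(1),"r",np.hypot(*xy).round())
    for q in(f,g):
        c=proj(q,[*xy,z/2]);off=np.round(c-35)
        im=q["color"][int(off[1]):int(off[1])+70,int(off[0]):int(off[0])+70]
        im=cv2.resize(im,None,fx=4,fy=4,interpolation=cv2.INTER_CUBIC)[:280,:200+80]
        circ(q,xy,z,r,im,4,off,(0,0,255));circ(q,xy,0,rb,im,4,off,(255,0,0))
        im=cv2.resize(im,(200,200));outs.append(im)
cv2.imwrite("pics/ov.png",np.vstack([np.hstack(outs[0::2]),np.hstack(outs[1::2])]))
im=cv2.resize(g["color"][170:350,200:340],None,fx=3,fy=3,interpolation=cv2.INTER_CUBIC)
for r in rings: circ(g,r,8,40,im,3,np.array([200,170]),(0,0,255)); circ(g,r,8,2,im,3,np.array([200,170]),(0,0,255))
cv2.imwrite("pics/ov2.png",im)
E
python3 m.py
```

```text
rings [[ 462.4  124. ]
 [ 448.3   45. ]
 [ 434.7  -34. ]
 [ 421.1 -112.9]]
240.47921559255497 80.1089607716092
tall [ 611.8 -249.7] r 661.0
vial [ 460.7 -268.6] r 533.0
med [465.6 293.4] r 550.0
jar [614.  215.5] r 651.0
```

```bash
sleep 0
```

```text
(no output)
```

View pics/ov.png

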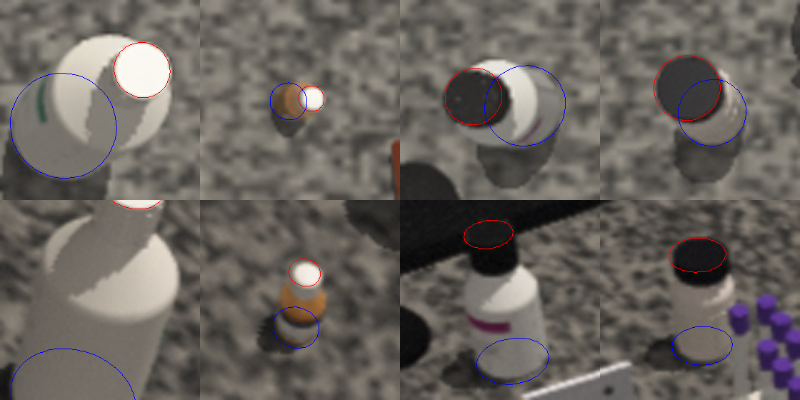

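View pics/ov2.png

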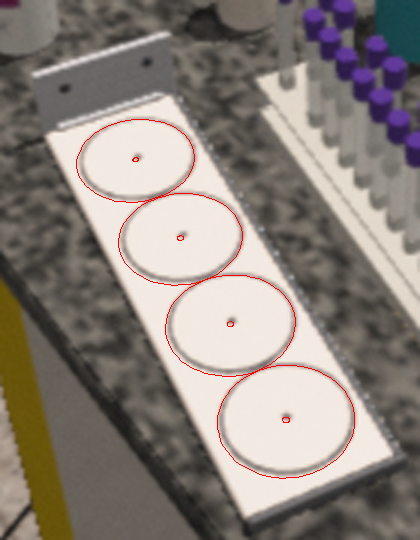

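The overlays agree in both cameras to about 2 mm: the ring dots, cap tops and bases all coincide. Next I'll work out the tool axes and a planning helper.

```bash
cat > go.py <<'E'
# usage: go.py x y z jawangle_deg : total delta in tool units to a down-pointing target
from h import *
import sys
s=monitor.get_state();Rm=R.from_rotvec(s["ee_rot"]).as_matrix()
print("t",round(s["time"],2),"tcp",s["tcp_pos"].round(1),"F",s["wrist_force"].round(1),"grip",round(float(s["grip_width"]),3),"q",s["joint_positions"].round(2))
ja=np.degrees(np.arctan2(Rm[1,2],Rm[0,2]));print("jaw z dir",round(ja,2),"x dir",Rm[:,0].round(3),"tilt y",Rm[:,1].round(4))
if len(sys.argv)>3:
    t=np.array([float(v) for v in sys.argv[1:4]]);a=np.radians(float(sys.argv[4]) if len(sys.argv)>4 else ja)
    z=np.array([np.cos(a),np.sin(a),0]);y=np.array([0,0,-1.]);T=np.column_stack([np.cross(y,z),y,z])
    rv=R.from_matrix(Rm.T@T).as_rotvec(degrees=True)
    print("turn units",(rv/5).round(3))
    print("shift units, current axes",(Rm.T@(t-s["tcp_pos"])/25).round(3)," target axes",(T.T@(t-s["tcp_pos"])/25).round(3))
E
python3 go.py 460.7 -268.6 200 80; python3 go.py 460.7 -268.6 200 -10
```

```text
t 0.25 tcp [126.8 535.  230.9] F [ 0.4 -0.4 -0.2] grip 0.999 q [ 1.62  0.26  0.11 -0.   -1.42 -0.28]
jaw z dir -103.34 x dir [-0.973  0.231 -0.   ] tilt y [-2.e-04 -9.e-04 -1.e+00]
turn units [ 0.0000e+00  3.5332e+01 -1.6000e-02]
shift units, current axes [-20.412   1.26   28.192]  target axes [ 18.735   1.234 -29.335]
t 0.25 tcp [126.8 535.  230.9] F [ 0.4 -0.4 -0.2] grip 0.999 q [ 1.62  0.26  0.11 -0.   -1.42 -0.28]
jaw z dir -103.34 x dir [-0.973  0.231 -0.   ] tilt y [-2.e-04 -9.e-04 -1.e+00]
turn units [-8.0000e-03 -1.8668e+01  8.0000e-03]
shift units, current axes [-20.412   1.26   28.192]  target axes [29.335  1.234 18.735]
```

```bash
python3 go.py 480 215 280 170;python3 go.py 614 215 160 170
```

```text
t 0.25 tcp [126.8 535.  230.9] F [ 0.4 -0.4 -0.2] grip 0.999 q [ 1.62  0.26  0.11 -0.   -1.42 -0.28]
jaw z dir -103.34 x dir [-0.973  0.231 -0.   ] tilt y [-2.e-04 -9.e-04 -1.e+00]
turn units [-8.0000e-03  1.7332e+01 -8.0000e-03]
shift units, current axes [-16.7    -1.957   9.195]  target axes [-10.15   -1.966 -16.136]
t 0.25 tcp [126.8 535.  230.9] F [ 0.4 -0.4 -0.2] grip 0.999 q [ 1.62  0.26  0.11 -0.   -1.42 -0.28]
jaw z dir -103.34 x dir [-0.973  0.231 -0.   ] tilt y [-2.e-04 -9.e-04 -1.e+00]
turn units [-8.0000e-03  1.7332e+01 -8.0000e-03]
shift units, current axes [-21.915   2.842   7.953]  target axes [ -9.22    2.834 -21.414]
```

Request:
move_arm --pt "0 -0.5 0 0 1 0 80" --pt "0 -0.5 0 0 1 0 80" --pt "0 -0.5 0 0 1 0 80" --pt "0 -0.5 0 0 1 0 80" --pt "0 0 0 0 1 0 80" --pt "0 0 0 0 1 0 80" --pt "0 0 0 0 1 0 80" --pt "0 0 0 0 1 0 80"

```text
time: 0.92
tcp_pos: [126.8, 535.1, 281.2]
ee_rot: [-0.838, -1.66, 1.66]
wrist_force: [-0.5, -0.1, 0.7]
grip_width: 0.942
```

```bash
python3 go.py 480 215 280 170
```

```text
t 0.92 tcp [126.8 535.1 281.2] F [-0.5 -0.1  0.7] grip 0.942 q [ 1.62  0.25  0.22 -0.   -1.55 -0.99]
jaw z dir -143.59 x dir [-0.594  0.805 -0.   ] tilt y [-2.e-04 -2.e-04 -1.e+00]
turn units [-3.000e-03  9.283e+00 -2.000e-03]
shift units, current axes [-18.691   0.046  -3.769]  target axes [-10.156   0.046 -16.137]
```

Request:
move_arm --pt "0 0 0 0 1 0 75" --pt "0 0 0 0 1 0 75" --pt "0 0 0 0 1 0 75" --pt "0 0 0 0 1 0 75" --pt "0 0 0 0 1 0 75" --pt "0 0 0 0 1 0 75" --pt "0 0 0 0 1 0 75" --pt "0 0 0 0 1 0 75" --pt "0 0 0 0 1 0 75" --pt "0 0 0 0 0.28 0 75"

```text
time: 1.75
tcp_pos: [126.8, 535.1, 281.1]
ee_rot: [-1.287, -1.08, 1.081]
wrist_force: [0.1, 0.1, -0.1]
grip_width: 0.879
```

Request:
move_arm --pt "-0.6 0 -0.95 0 0 0 75" --pt "-0.6 0 -0.95 0 0 0 75" --pt "-0.6 0 -0.95 0 0 0 75" --pt "-0.6 0 -0.95 0 0 0 75" --pt "-0.6 0 -0.95 0 0 0 75" --pt "-0.6 0 -0.95 0 0 0 75" --pt "-0.6 0 -0.95 0 0 0 75" --pt "-0.6 0 -0.95 0 0 0 75" --pt "-0.6 0 -0.95 0 0 0 75" --pt "-0.6 0 -0.95 0 0 0 75" --pt "-0.6 0 -0.95 0 0 0 75" --pt "-0.6 0 -0.95 0 0 0 75"

```text
time: 2.75
tcp_pos: [378.1, 308.4, 281.4]
ee_rot: [-1.284, -1.085, 1.084]
wrist_force: [-0.1, 0.5, -0.6]
grip_width: 0.88
```

```bash
python3 go.py 614 215.5 160 170
```

```text
t 2.75 tcp [378.1 308.4 281.4] F [-0.1  0.5 -0.6] grip 0.88 q [ 1.01  0.12  0.07 -0.   -1.52 -1.17]
jaw z dir 170.37 x dir [0.167 0.986 0.   ] tilt y [ 1.e-04  2.e-04 -1.e+00]
turn units [0.    0.075 0.003]
shift units, current axes [-2.088  4.855 -9.925]  target axes [-2.022  4.855 -9.939]
```

Request:
move_arm --pt "-0.25 0 -0.9 0 0 0 75" --pt "-0.25 0 -0.9 0 0 0 75" --pt "-0.25 0 -0.9 0 0 0 75" --pt "-0.25 0 -0.9 0 0 0 75" --pt "-0.25 0 -0.9 0 0 0 75" --pt "-0.2 0.4 -0.9 0 0 0 75" --pt "-0.2 0.6 -0.9 0 0 0 75" --pt "-0.2 0.8 -0.9 0 0 0 75" --pt "-0.2 0.9 -0.9 0 0 0 75" --pt "0 0.9 -0.9 0 0 0 75" --pt "0 0.9 -0.93 0 0 0 75" --pt "0 0.36 0 0 0 0 75"

```text
time: 3.75
tcp_pos: [614.4, 215.2, 154.3]
ee_rot: [-1.284, -1.077, 1.088]
wrist_force: [-0.8, 0.7, -2.0]
grip_width: 0.877
```

```bash
python3 go.py 614 215.5 70 170; cat > w.py <<'E'
from h import *
import sys
s=monitor.get_state();f=imaging.grab_frame("wrist");im=f["color"].copy()
T=np.eye(4);T[:3,:3]=R.from_rotvec(s["ee_rot"]).as_matrix();T[:3,3]=s["tcp_pos"];T=T@f["mount"]
a=[float(v) for v in sys.argv[2:]]
for i in range(0,len(a),4): circ(f,a[i:i+2],a[i+2],a[i+3],im,1,np.zeros(2),(0,0,255),T); circ(f,a[i:i+2],a[i+2],1,im,1,np.zeros(2),(0,0,255),T)
cv2.imwrite("pics/"+sys.argv[1],im)
E
python3 w.py w1.png 614 215.5 88 21.5
```

```text
t 3.75 tcp [614.4 215.2 154.3] F [-0.8  0.7 -2. ] grip 0.877 q [ 0.58  0.49  0.26 -0.   -1.35 -0.75]
jaw z dir 170.21 x dir [ 0.17   0.985 -0.004] tilt y [-0.0059 -0.0031 -1.    ]
turn units [-0.06   0.043 -0.047]
shift units, current axes [2.300e-02 3.372e+00 1.000e-03]  target axes [0.009 3.372 0.018]
```

View pics/w1.png

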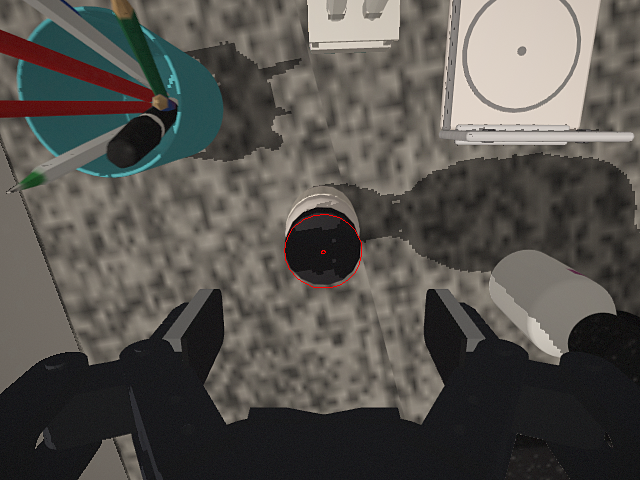

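The wrist overlay sits on the jar cap at (323,250), centred between the fingers. I'll descend and grip.

Request:
move_arm --pt "0 0.6 0 0 0 0 70" --pt "0 0.7 0 0 0 0 70" --pt "0 0.7 0 0 0 0 70" --pt "0 0.7 0 0 0 0 70" --pt "0 0.4 0 0 0 0 70" --pt "0 0.27 0 0 0 0 70" --pt "0 0 0 0 0 0 60" --pt "0 0 0 0 0 0 50" --pt "0 0 0 0 0 0 40" --pt "0 0 0 0 0 0 35" --pt "0 0 0 0 0 0 35" --pt "0 0 0 0 0 0 35"

```text
time: 4.8
tcp_pos: [614.2, 217.4, 77.4]
ee_rot: [-1.286, -1.086, 1.081]
wrist_force: [-1.3, -0.5, 6.2]
grip_width: 0.478
```

```bash
python3 go.py 614 215.5 70 170; python3 w.py w2.png 614 215.5 88 21.5
```

```text
t 4.8 tcp [614.2 217.4  77.4] F [-1.3 -0.5  6.2] grip 0.478 q [ 0.58  0.53  0.13  0.   -1.16 -0.75]
jaw z dir 170.28 x dir [0.169 0.986 0.002] tilt y [ 0.0028  0.0011 -1.    ]
turn units [0.03  0.057 0.018]
shift units, current axes [-0.077  0.296 -0.004]  target axes [-0.077  0.297 -0.005]
```

View pics/w2.png

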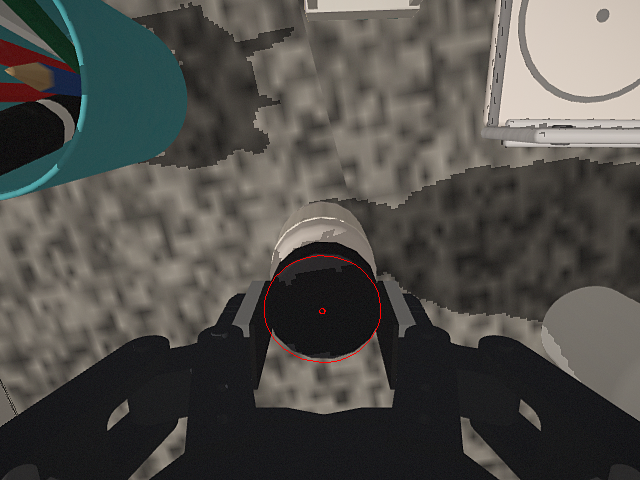

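Request:
move_arm --pt "0 0 0 0 0 0 35" --pt "0 0 0 0 0 0 35" --pt "0 0 0 0 0 0 35" --pt "0 0 0 0 0 0 35"

```text
time: 5.18
tcp_pos: [614.2, 217.4, 77.4]
ee_rot: [-1.286, -1.086, 1.081]
wrist_force: [-1.0, -0.7, 6.7]
grip_width: 0.475
```

```bash
python3 go.py 614 215.5 70 170
```

```text
t 5.18 tcp [614.2 217.4  77.4] F [-1.  -0.7  6.7] grip 0.475 q [ 0.58  0.53  0.13  0.   -1.16 -0.75]
jaw z dir 170.28 x dir [0.169 0.986 0.002] tilt y [ 0.0028  0.0011 -1.    ]
turn units [0.03  0.057 0.018]
shift units, current axes [-0.077  0.296 -0.004]  target axes [-0.076  0.296 -0.005]
```

Request:
move_arm --pt "0 -0.4 0 0 0 0 35" --pt "0 -0.8 0 0 0 0 35" --pt "0 -1 0 0 0 0 35" --pt "0 -1 0 0 0 0 35" --pt "0 -1 0 0 0 0 35" --pt "0 -0.8 0 0 0 0 35" --pt "0 -0.4 0 0 0 0 35" --pt "0 0 0 0 0 0 35" --pt "0 0 0 0 0 0 35"

```text
time: 5.93
tcp_pos: [613.0, 217.2, 209.9]
ee_rot: [-1.284, -1.083, 1.083]
wrist_force: [0.1, 0.4, -1.3]
grip_width: 0.476
```

```bash
python3 go.py 455 210 210 170;python3 go.py 434.7 -34 210 170; python3 w.py w3.png
```

```text
t 5.93 tcp [613.  217.2 209.9] F [ 0.1  0.4 -1.3] grip 0.476 q [ 0.58  0.46  0.36 -0.   -1.47 -0.75]
jaw z dir 170.25 x dir [0.169 0.986 0.   ] tilt y [-8.e-04  5.e-04 -1.e+00]
turn units [-0.01   0.051  0.004]
shift units, current axes [-1.352e+00  3.000e-03  6.180e+00]  target axes [-1.380e+00 -2.000e-03  6.174e+00]
t 5.93 tcp [613.  217.2 209.9] F [ 0.1  0.4 -1.3] grip 0.476 q [ 0.58  0.46  0.36 -0.   -1.47 -0.75]
jaw z dir 170.25 x dir [0.169 0.986 0.   ] tilt y [-8.e-04  5.e-04 -1.e+00]
turn units [-0.01   0.051  0.004]
shift units, current axes [-1.1109e+01 -1.0000e-03  5.3290e+00]  target axes [-1.1132e+01 -2.0000e-03  5.2790e+00]
```

View pics/w3.png

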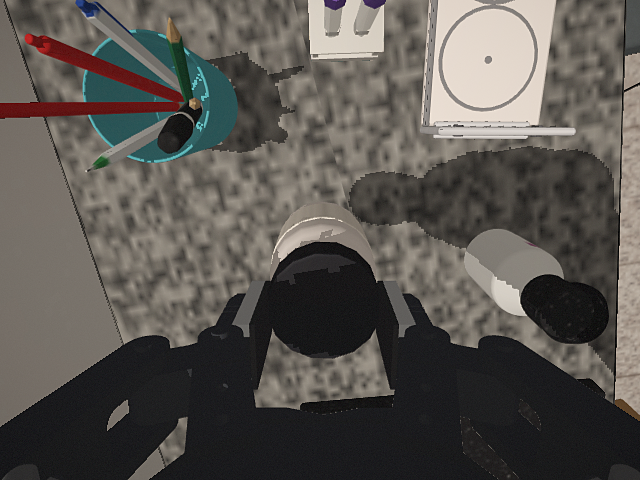

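```bash
python3 - <<'E'
from h import *
s=monitor.get_state();f=imaging.grab_frame("wrist");im=f["color"].copy()
M=f["mount"]
g=cv2.resize(im[220:380,240:400],None,fx=3,fy=3,interpolation=cv2.INTER_CUBIC);g=np.clip(g.astype(int)*3,0,255).astype(np.uint8)
outs=[]
for dx in(-5,-2):
    h=g.copy()
    def c(y,col,r):
        pts=[(proj(f,[dx+r*np.cos(a),y,r*np.sin(a)],M)-[240,220])*3 for a in np.linspace(0,6.283,60)]
        cv2.polylines(h,[np.int32(pts)],True,col,1)
    c(-10.6,(0,0,255),21.5);c(5.4,(0,255,0),21.5);outs.append(h[:,:390])
cv2.imwrite("pics/j.png",np.hstack(outs))
E
```

```text
(no output)
```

View pics/j.png

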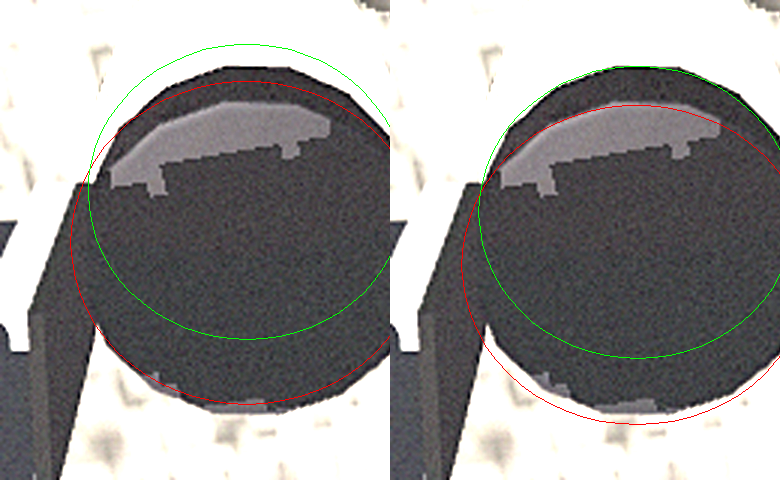

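Request:
move_arm --pt "-0.1 0 0.4 0 0 0 35" --pt "-0.15 0 0.8 0 0 0 35" --pt "-0.2 0 0.8 0 0 0 35" --pt "-0.2 0 0.8 0 0 0 35" --pt "-0.2 0 0.8 0 0 0 35" --pt "-0.2 0 0.8 0 0 0 35" --pt "-0.2 0 0.8 0 0 0 35" --pt "-0.2 0 0.6 0 0 0 35" --pt "-0.4 0 0.2 0 0 0 35" --pt "-0.6 0 0 0 0 0 35"

```text
time: 6.87
tcp_pos: [453.8, 181.8, 209.6]
ee_rot: [-1.283, -1.083, 1.086]
wrist_force: [-0.6, 0.4, -0.8]
grip_width: 0.477
```

Request:
move_arm --pt "-0.8 0 -0.05 0 0 0 35" --pt "-0.8 0 -0.07 0 0 0 35" --pt "-0.8 0 -0.07 0 0 0 35" --pt "-0.8 0 -0.07 0 0 0 35" --pt "-0.8 0 -0.07 0 0 0 35" --pt "-0.8 0 -0.07 0 0 0 35" --pt "-0.8 0 -0.07 0 0 0 35" --pt "-0.8 0 -0.07 0 0 0 35" --pt "-0.8 0 -0.07 0 0 0 35" --pt "-0.8 0 -0.05 0 0 0 35" --pt "-0.4 0 0 0 0 0 35" --pt "0 0 0 0 0 0 35"

```text
time: 7.87
tcp_pos: [435.3, -30.0, 210.0]
ee_rot: [-1.286, -1.08, 1.082]
wrist_force: [-0.6, 0.2, -1.2]
grip_width: 0.474
```

```bash
python3 go.py 435.1 -31.5 87 170
```

```text
t 7.87 tcp [435.3 -30.  210. ] F [-0.6  0.2 -1.2] grip 0.474 q [ 0.29  0.04 -0.21  0.   -1.33 -0.47]
jaw z dir 170.09 x dir [ 0.172  0.985 -0.001] tilt y [-1.2e-03 -7.0e-04 -1.0e+00]
turn units [-0.012  0.018 -0.01 ]
shift units, current axes [-0.056  4.921 -0.008]  target axes [-6.100e-02  4.921e+00 -3.000e-03]
```

Now lower to about 1.5 mm above contact and check.

Request:
move_arm --pt "-0.06 0.4 0 0 0 0 35" --pt "0 0.8 0 0 0 0 35" --pt "0 0.8 0 0 0 0 35" --pt "0 0.8 0 0 0 0 35" --pt "0 0.8 0 0 0 0 35" --pt "0 0.6 0 0 0 0 35" --pt "0 0.4 0 0 0 0 35" --pt "0 0.2 0 0 0 0 35" --pt "0 0.12 0 0 0 0 35" --pt "0 0 0 0 0 0 35" --pt "0 0 0 0 0 0 35"

```text
time: 8.78
tcp_pos: [436.1, -29.1, 88.0]
ee_rot: [-1.285, -1.084, 1.083]
wrist_force: [1.3, -0.7, -1.7]
grip_width: 0.476
```

```bash
python3 go.py 435.1 -31.5 86 170; cat > sc.py <<'E'
from h import *
import sys
# ringed overlay: args file, x,y pairs -> dummy
g=imaging.grab_frame("scene")
cv2.imwrite("pics/"+sys.argv[1],cv2.resize(g["color"][120:360,160:400],None,fx=2.5,fy=2.5,interpolation=cv2.INTER_CUBIC))
E
python3 sc.py s1.png
```

```text
t 8.78 tcp [436.1 -29.1  88. ] F [ 1.3 -0.7 -1.7] grip 0.476 q [ 0.29  0.13 -0.43  0.   -1.01 -0.46]
jaw z dir 170.27 x dir [0.169 0.986 0.   ] tilt y [ 8.e-04  1.e-04 -1.e+00]
turn units [0.009 0.054 0.002]
shift units, current axes [-0.102  0.08   0.022]  target axes [-0.102  0.08   0.021]
```

View pics/s1.png

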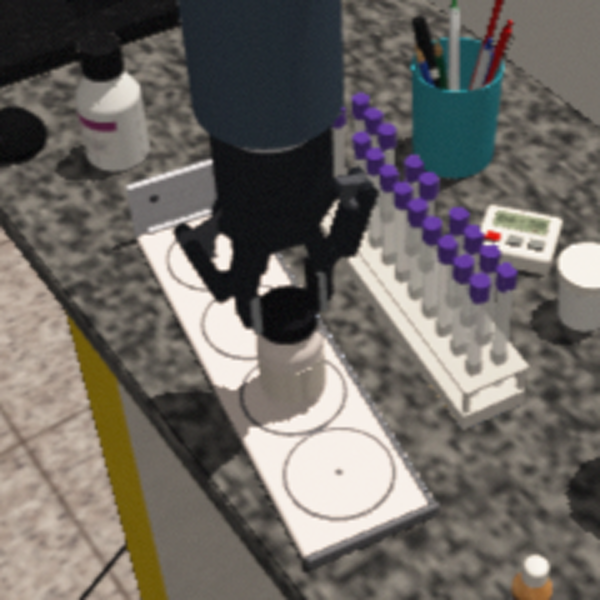

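Request:
move_arm --pt "-0.1 0.05 0 0 0 0 35" --pt "0 0.05 0 0 0 0 35" --pt "0 0 0 0 0 0 35" --pt "0 0 0 0 0 0 35" --pt "0 0 0 0 0 0 44" --pt "0 0 0 0 0 0 50" --pt "0 0 0 0 0 0 56" --pt "0 0 0 0 0 0 62" --pt "0 0 0 0 0 0 66" --pt "0 0 0 0 0 0 66"

```text
time: 9.67
tcp_pos: [435.2, -31.6, 85.0]
ee_rot: [-1.285, -1.083, 1.083]
wrist_force: [0.1, -0.2, -0.4]
grip_width: 0.775
```

Request:
move_arm --pt "0 -0.4 0 0 0 0 66" --pt "0 -0.8 0 0 0 0 66" --pt "0 -1 0 0 0 0 66" --pt "0 -1 0 0 0 0 66" --pt "0 -1 0 0 0 0 66" --pt "0 -0.6 0 0 0 0 66" --pt "0 0 0 0 0 0 66"

```text
time: 10.25
tcp_pos: [437.2, -31.6, 208.7]
ee_rot: [-1.289, -1.089, 1.079]
wrist_force: [0.9, 1.1, -1.1]
grip_width: 0.772
```

```bash
python3 go.py 465.6 293.4 190 170; python3 w.py w4.png 434.7 -34 96 21.5 434.7 -34 8 40
```

```text
t 10.25 tcp [437.2 -31.6 208.7] F [ 0.9  1.1 -1.1] grip 0.772 q [ 0.29  0.04 -0.21  0.   -1.32 -0.46]
jaw z dir 170.29 x dir [0.169 0.986 0.002] tilt y [ 6.9e-03  6.0e-04 -1.0e+00]
turn units [0.077 0.057 0.02 ]
shift units, current axes [13.004  0.763  1.078]  target axes [12.999  0.748  1.138]
```

View pics/w4.png

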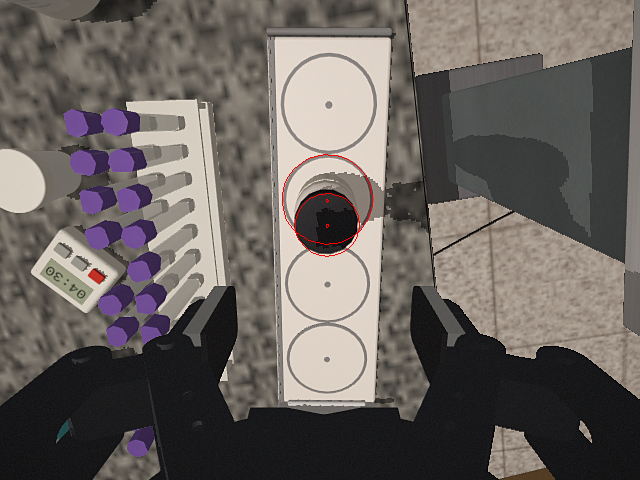

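Request:
move_arm --pt "1 0 0.1 0 0 0 66" --pt "1 0 0.1 0 0 0 66" --pt "1 0 0.1 0 0 0 66" --pt "1 0 0.1 0 0 0 66" --pt "1 0 0.1 0 0 0 66" --pt "1 0 0.1 0 0 0 66" --pt "1 0 0.1 0 0 0 66" --pt "1 0 0.1 0 0 0 66" --pt "1 0 0.1 0 0 0 66" --pt "1 0 0.1 0 0 0 66" --pt "1 0 0.05 0 0 0 66" --pt "1 0 0.05 0 0 0 66"

```text
time: 11.3
tcp_pos: [458.2, 269.6, 203.7]
ee_rot: [-1.285, -1.081, 1.085]
wrist_force: [-0.5, 0.3, 0.2]
grip_width: 0.773
```

Request:
move_arm --pt "0.6 0 0 0 0 0 66" --pt "0.4 0 0 0 0 0 66" --pt "0 0.2 0 0 0 0 66" --pt "0 0 0 0 0 0 66" --pt "0 0 0 0 0 0 66"

```text
time: 11.72
tcp_pos: [462.6, 292.3, 199.2]
ee_rot: [-1.285, -1.081, 1.084]
wrist_force: [-0.0, -0.6, 0.0]
grip_width: 0.771
```

```bash
python3 go.py 465.6 293.4 102 170; python3 w.py w5.png 465.6 293.4 120 17.5 
```

```text
t 11.72 tcp [462.6 292.3 199.2] F [-0.  -0.6  0. ] grip 0.771 q [ 0.85  0.26  0.04 -0.   -1.35 -1.02]
jaw z dir 170.24 x dir [ 0.17   0.986 -0.002] tilt y [-0.0014 -0.0013 -1.    ]
turn units [-0.013  0.047 -0.018]
shift units, current axes [ 0.07   3.889 -0.114]  target axes [ 0.064  3.889 -0.11 ]
```

View pics/w5.png

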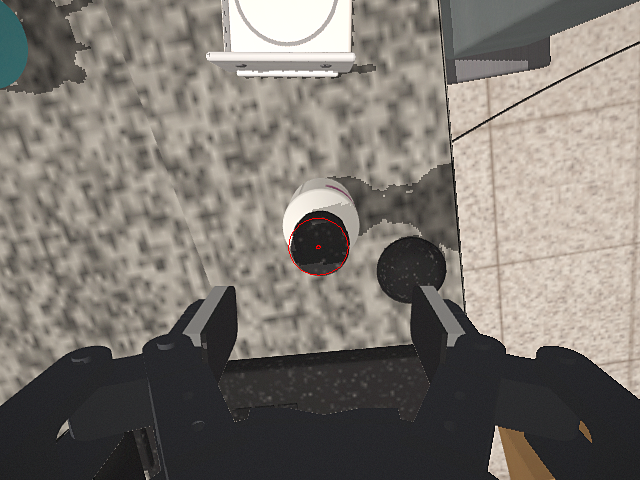

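Request:
move_arm --pt "0 0.6 -0.06 0 0 0 66" --pt "0 0.8 -0.05 0 0 0 66" --pt "0 0.8 0 0 0 0 66" --pt "0 0.8 0 0 0 0 66" --pt "0 0.6 0 0 0 0 66" --pt "0 0.28 0 0 0 0 66" --pt "0 0 0 0 0 0 56" --pt "0 0 0 0 0 0 46" --pt "0 0 0 0 0 0 36" --pt "0 0 0 0 0 0 28" --pt "0 0 0 0 0 0 28" --pt "0 0 0 0 0 0 28"

```text
time: 12.77
tcp_pos: [466.6, 293.4, 104.8]
ee_rot: [-1.285, -1.086, 1.081]
wrist_force: [-1.4, 0.1, 6.6]
grip_width: 0.383
```

Request:
move_arm --pt "0 0 0 0 0 0 28" --pt "0 0 0 0 0 0 28" --pt "0 0 0 0 0 0 28"

```text
time: 13.02
tcp_pos: [466.6, 293.4, 104.8]
ee_rot: [-1.285, -1.086, 1.081]
wrist_force: [-2.0, -0.0, 6.0]
grip_width: 0.384
```

```bash
python3 go.py 448.3 45 240 170; python3 w.py w6.png 465.6 293.4 120 17.5 
```

```text
t 13.02 tcp [466.6 293.4 104.8] F [-2. -0.  6.] grip 0.384 q [ 0.85  0.33 -0.12  0.   -1.12 -1.02]
jaw z dir 170.29 x dir [0.169 0.986 0.002] tilt y [ 0.0027  0.0017 -1.    ]
turn units [0.027 0.058 0.025]
shift units, current axes [-9.907 -5.426 -0.967]  target axes [-9.913 -5.407 -1.004]
```

View pics/w6.png

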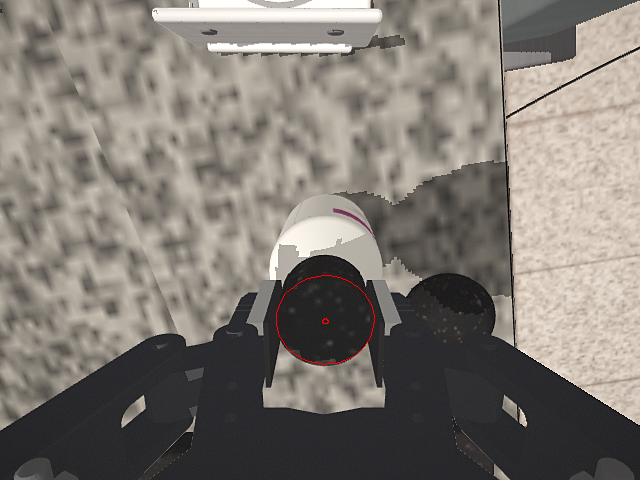

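Request:
move_arm --pt "0 -0.4 0 0 0 0 28" --pt "0 -0.8 0 0 0 0 28" --pt "0 -1 0 0 0 0 28" --pt "0 -1 0 0 0 0 28" --pt "0 -0.8 0 0 0 0 28" --pt "-0.2 -0.6 -0.05 0 0 0 28" --pt "-0.5 0 -0.1 0 0 0 28" --pt "-0.8 0 -0.1 0 0 0 28" --pt "-0.8 0 -0.1 0 0 0 28" --pt "-0.8 0 -0.1 0 0 0 28" --pt "-0.8 0 -0.1 0 0 0 28" --pt "-0.8 0 -0.1 0 0 0 28"

```text
time: 14.07
tcp_pos: [460.9, 172.5, 217.1]
ee_rot: [-1.284, -1.081, 1.084]
wrist_force: [0.6, -0.3, -2.4]
grip_width: 0.383
```

Request:
move_arm --pt "-0.8 0 -0.1 0 0 0 28" --pt "-0.8 0 -0.1 0 0 0 28" --pt "-0.8 0 -0.1 0 0 0 28" --pt "-0.8 0 -0.05 0 0 0 28" --pt "-0.8 0 0 0 0 0 28" --pt "-0.7 0 0 0 0 0 28" --pt "-0.5 0 0 0 0 0 28" --pt "0 0 0 0 0 0 28" --pt "0 0 0 0 0 0 28"

```text
time: 14.82
tcp_pos: [448.1, 44.1, 217.7]
ee_rot: [-1.285, -1.082, 1.082]
wrist_force: [0.8, 0.6, -1.8]
grip_width: 0.382
```

```bash
python3 go.py 448.4 45.7 114 170
```

```text
t 14.82 tcp [448.1  44.1 217.7] F [ 0.8  0.6 -1.8] grip 0.382 q [ 0.45  0.06 -0.16 -0.   -1.35 -0.62]
jaw z dir 170.18 x dir [0.171 0.985 0.   ] tilt y [-6.e-04  2.e-04 -1.e+00]
turn units [-0.007  0.036  0.001]
shift units, current axes [ 6.400e-02  4.147e+00 -4.000e-03]  target axes [ 6.500e-02  4.147e+00 -1.000e-03]
```

Request:
move_arm --pt "0.05 0.4 0 0 0 0 28" --pt "0 0.8 0 0 0 0 28" --pt "0 0.8 0 0 0 0 28" --pt "0 0.8 0 0 0 0 28" --pt "0 0.6 0 0 0 0 28" --pt "0 0.4 0 0 0 0 28" --pt "0 0.2 0 0 0 0 28" --pt "0 0.13 0 0 0 0 28" --pt "0 0 0 0 0 0 28" --pt "0 0 0 0 0 0 28" --pt "0 0 0 0 0 0 28"

```text
time: 15.73
tcp_pos: [449.3, 46.2, 115.5]
ee_rot: [-1.285, -1.085, 1.082]
wrist_force: [-0.4, 0.2, -1.6]
grip_width: 0.386
```

```bash
python3 go.py 448.4 45.7 112.6 170;python3 sc.py s2.png
```

```text
t 15.73 tcp [449.3  46.2 115.5] F [-0.4  0.2 -1.6] grip 0.386 q [ 0.45  0.13 -0.35  0.   -1.08 -0.62]
jaw z dir 170.28 x dir [0.169 0.986 0.001] tilt y [ 1.4e-03  5.0e-04 -1.0e+00]
turn units [0.015 0.055 0.008]
shift units, current axes [-0.026  0.116  0.032]  target axes [-0.026  0.116  0.032]
```

View pics/s2.png

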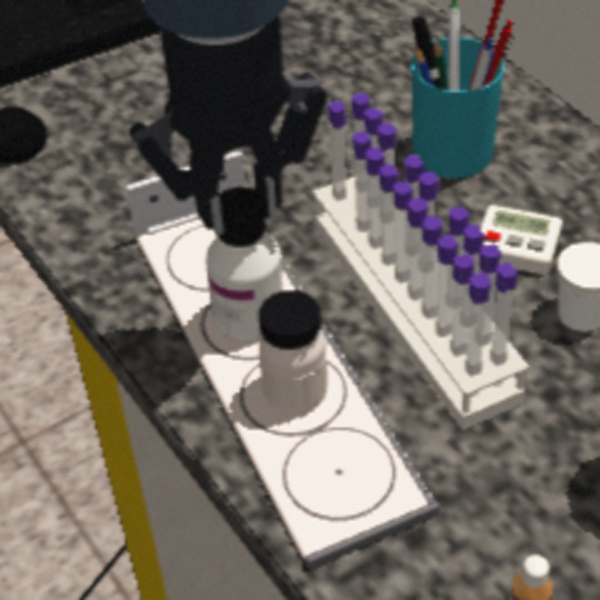

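The jar stands on ring 3 and the medium bottle hangs just over ring 2. I'll lower the last 2.8 mm and release.

Request:
move_arm --pt "0 0.06 0.03 0 0 0 28" --pt "0 0.06 0 0 0 0 28" --pt "0 0 0 0 0 0 28" --pt "0 0 0 0 0 0 28" --pt "0 0 0 0 0 0 36" --pt "0 0 0 0 0 0 42" --pt "0 0 0 0 0 0 48" --pt "0 0 0 0 0 0 54" --pt "0 0 0 0 0 0 58" --pt "0 0 0 0 0 0 58"

```text
time: 16.62
tcp_pos: [448.0, 46.0, 111.8]
ee_rot: [-1.285, -1.083, 1.083]
wrist_force: [0.0, -0.0, -0.3]
grip_width: 0.682
```

Request:
move_arm --pt "0 -0.4 0 0 0 0 58" --pt "0 -0.8 0 0 0 0 58" --pt "0 -1 0 0 0 0 58" --pt "0 -1 0 0 0 0 58" --pt "0 -0.6 0 0 0 0 58" --pt "0 0 0 0 0 0 58" --pt "0 0 0 0 0 0 58"

```text
time: 17.2
tcp_pos: [448.3, 46.3, 207.3]
ee_rot: [-1.285, -1.085, 1.082]
wrist_force: [-0.3, 0.3, -0.9]
grip_width: 0.681
```

```bash
python3 go.py 460.7 -268.6 160 170; python3 w.py w7.png 434.7 -34 96 21.5 434.7 -34 8 40 448.3 45 128 17.5
```

```text
t 17.2 tcp [448.3  46.3 207.3] F [-0.3  0.3 -0.9] grip 0.681 q [ 0.45  0.07 -0.18 -0.   -1.32 -0.62]
jaw z dir 170.26 x dir [0.169 0.986 0.001] tilt y [ 0.0015  0.001  -1.    ]
turn units [0.015 0.052 0.014]
shift units, current axes [-12.334   1.88   -2.616]  target axes [-12.32    1.892  -2.674]
```

View pics/w7.png

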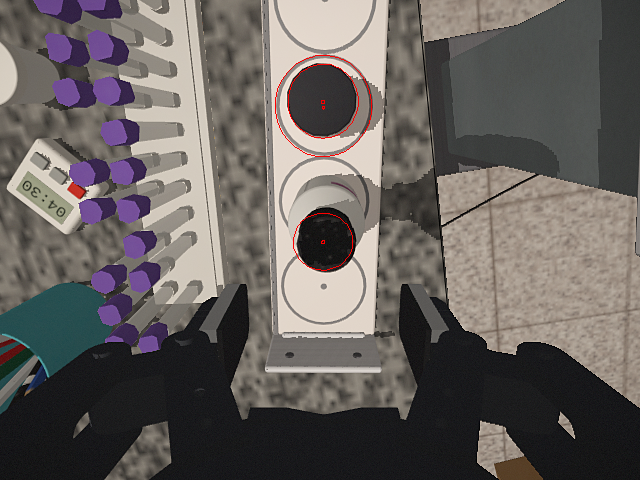

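Request:
move_arm --pt "-0.9 0 -0.1 0 0 0 45" --pt "-1 0 -0.2 0 0 0 45" --pt "-1 0 -0.2 0 0 0 45" --pt "-1 0 -0.2 0 0 0 45" --pt "-1 0 -0.2 0 0 0 45" --pt "-1 0 -0.2 0 0 0 45" --pt "-1 0 -0.2 0 0 0 45" --pt "-1 0 -0.2 0 0 0 45" --pt "-1 0 -0.2 0 0 0 45" --pt "-1 0 -0.3 0 0 0 45" --pt "-1 0.2 -0.3 0 0 0 45" --pt "-1 0.5 -0.3 0 0 0 45"

```text
time: 18.25
tcp_pos: [462.0, -259.7, 189.2]
ee_rot: [-1.286, -1.084, 1.083]
wrist_force: [1.1, 0.3, -0.7]
grip_width: 0.525
```

Request:
move_arm --pt "-0.4 0.6 -0.07 0 0 0 40" --pt "0 0.6 0 0 0 0 40" --pt "0 0.4 0 0 0 0 40" --pt "0 0 0 0 0 0 40" --pt "0 0 0 0 0 0 40"

```text
time: 18.67
tcp_pos: [461.3, -268.0, 148.6]
ee_rot: [-1.283, -1.082, 1.084]
wrist_force: [0.4, 0.7, -0.2]
grip_width: 0.467
```

```bash
python3 go.py 460.7 -268.6 46 170; python3 w.py w8.png 460.7 -268.6 58 8.5
```

```text
t 18.67 tcp [ 461.3 -268.   148.6] F [ 0.4  0.7 -0.2] grip 0.467 q [-0.23  0.26 -0.09  0.   -1.22  0.06]
jaw z dir 170.3 x dir [ 0.169  0.986 -0.   ] tilt y [-2.1e-03  3.0e-04 -1.0e+00]
turn units [-0.024  0.059 -0.001]
shift units, current axes [-0.028  4.105  0.01 ]  target axes [-0.029  4.105  0.019]
```

View pics/w8.png

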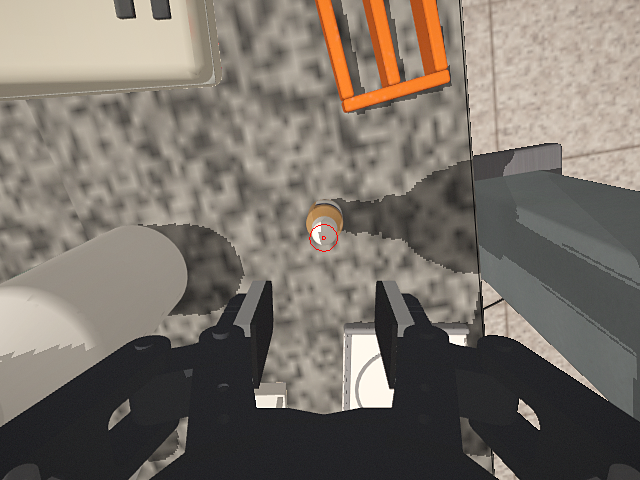

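Request:
move_arm --pt "-0.03 0.5 0.01 0 0 0 36" --pt "0 0.8 0 0 0 0 36" --pt "0 0.8 0 0 0 0 36" --pt "0 0.8 0 0 0 0 36" --pt "0 0.6 0 0 0 0 36" --pt "0 0.4 0 0 0 0 36" --pt "0 0.2 0 0 0 0 36" --pt "0 0 0 0 0 0 36" --pt "0 0 0 0 0 0 36"

```text
time: 19.47
tcp_pos: [462.2, -269.2, 47.8]
ee_rot: [-1.286, -1.084, 1.083]
wrist_force: [0.2, -0.7, 0.2]
grip_width: 0.425
```

```bash
python3 go.py 460.7 -268.6 45 170; python3 w.py w9.png 460.7 -268.6 58 8.5
```

```text
t 19.47 tcp [ 462.2 -269.2   47.8] F [ 0.2 -0.7  0.2] grip 0.425 q [-0.23  0.35 -0.25  0.   -0.97  0.06]
jaw z dir 170.29 x dir [ 0.169  0.986 -0.001] tilt y [ 1.4e-03 -8.0e-04 -1.0e+00]
turn units [ 0.018  0.059 -0.006]
shift units, current axes [0.014 0.111 0.062]  target axes [0.013 0.111 0.062]
```

View pics/w9.png

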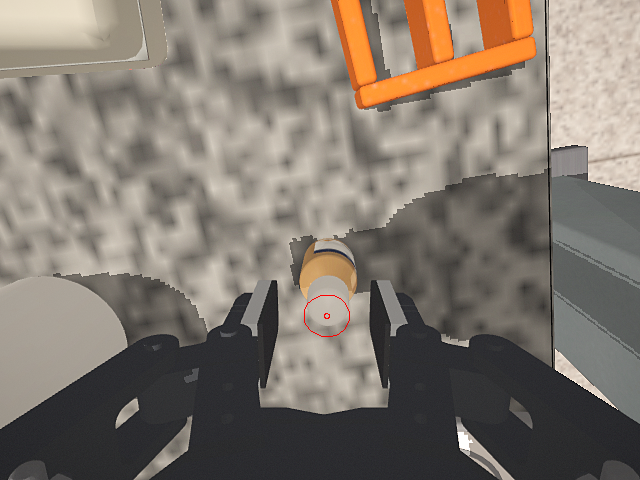

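Request:
move_arm --pt "0 0.08 0.04 0 0 0 32" --pt "0 0 0 0 0 0 28" --pt "0 0 0 0 0 0 24" --pt "0 0 0 0 0 0 21" --pt "0 0 0 0 0 0 18" --pt "0 0 0 0 0 0 15" --pt "0 0 0 0 0 0 12" --pt "0 0 0 0 0 0 10" --pt "0 0 0 0 0 0 10" --pt "0 0 0 0 0 0 10" --pt "0 0 0 0 0 0 10" --pt "0 0 0 0 0 0 10"

```text
time: 20.52
tcp_pos: [460.6, -269.0, 45.2]
ee_rot: [-1.285, -1.083, 1.083]
wrist_force: [-1.1, 0.8, 5.7]
grip_width: 0.159
```

```bash
python3 go.py 460.7 -268.6 45 170; python3 w.py w10.png
```

```text
t 20.52 tcp [ 460.6 -269.    45.2] F [-1.1  0.8  5.7] grip 0.159 q [-0.23  0.36 -0.25  0.   -0.96  0.06]
jaw z dir 170.27 x dir [ 0.169  0.986 -0.   ] tilt y [ 5.e-04 -4.e-04 -1.e+00]
turn units [ 0.007  0.055 -0.003]
shift units, current axes [0.016 0.007 0.   ]  target axes [0.016 0.007 0.   ]
```

View pics/w10.png

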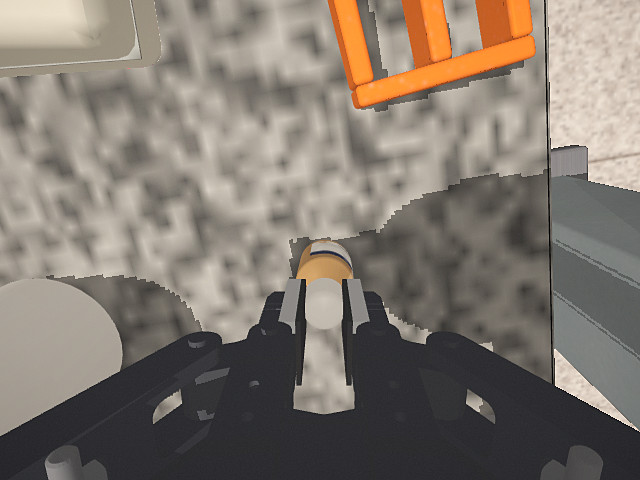

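Request:
move_arm --pt "0 -0.4 0 0 0 0 10" --pt "0 -0.8 0 0 0 0 10" --pt "0 -0.8 0 0 0 0 10" --pt "0 -0.6 0 0 0 0 10" --pt "0 -0.4 0 0 0 0 10" --pt "0 0 0 0 0 0 10" --pt "0 0 0 0 0 0 10"

```text
time: 21.15
tcp_pos: [460.4, -268.6, 119.6]
ee_rot: [-1.285, -1.083, 1.082]
wrist_force: [0.1, 0.4, -0.5]
grip_width: 0.167
```

```bash
python3 go.py 421.5 -110.4 55 170; python3 w.py w11.png
```

```text
t 21.15 tcp [ 460.4 -268.6  119.6] F [ 0.1  0.4 -0.5] grip 0.167 q [-0.23  0.28 -0.14 -0.   -1.14  0.06]
jaw z dir 170.25 x dir [0.169 0.986 0.001] tilt y [ 4.e-04  5.e-04 -1.e+00]
turn units [0.003 0.049 0.007]
shift units, current axes [5.972 2.588 2.605]  target axes [5.962 2.585 2.63 ]
```

View pics/w11.png

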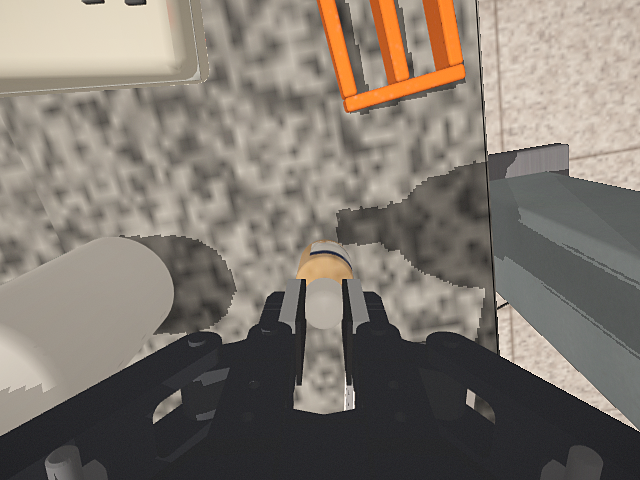

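The vial is held straight. I'll carry it to ring 4.

Request:
move_arm --pt "0.3 0 0.2 0 0 0 10" --pt "0.7 0 0.3 0 0 0 10" --pt "0.8 0 0.4 0 0 0 10" --pt "0.8 0 0.4 0 0 0 10" --pt "0.8 0 0.4 0 0 0 10" --pt "0.8 0 0.4 0 0 0 10" --pt "0.8 0 0.3 0 0 0 10" --pt "0.6 0 0.2 0 0 0 10" --pt "0.37 0.3 0 0 0 0 10" --pt "0 0.6 0 0 0 0 10" --pt "0 0.6 0 0 0 0 10" --pt "0 0.4 0 0 0 0 10"

```text
time: 22.2
tcp_pos: [420.3, -110.3, 70.0]
ee_rot: [-1.282, -1.081, 1.085]
wrist_force: [-1.0, 0.1, -0.3]
grip_width: 0.16
```

Request:
move_arm --pt "0 0.3 0 0 0 0 10" --pt "0 0.2 0 0 0 0 10" --pt "0 0.1 0 0 0 0 10" --pt "0 0 0 0 0 0 10" --pt "0 0 0 0 0 0 10" --pt "0 0 0 0 0 0 10"

```text
time: 22.7
tcp_pos: [422.0, -110.8, 57.8]
ee_rot: [-1.286, -1.084, 1.083]
wrist_force: [0.1, -0.3, -1.3]
grip_width: 0.164
```

```bash
python3 go.py 421.5 -110.4 53 170; python3 w.py w12.png 421.1 -112.9 8 40
```

```text
t 22.7 tcp [ 422.  -110.8   57.8] F [ 0.1 -0.3 -1.3] grip 0.164 q [ 0.11  0.17 -0.48  0.   -0.92 -0.28]
jaw z dir 170.26 x dir [0.169 0.986 0.   ] tilt y [ 0.0011 -0.     -1.    ]
turn units [0.012 0.052 0.002]
shift units, current axes [0.012 0.19  0.024]  target axes [0.012 0.19  0.024]
```

View pics/w12.png

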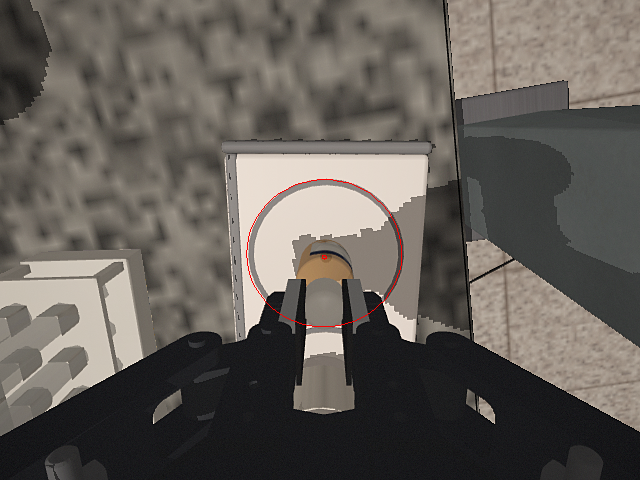

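Request:
move_arm --pt "0 0.08 0 0 0 0 10" --pt "0 0.06 0.02 0 0 0 10" --pt "0 0.05 0 0 0 0 10" --pt "0 0 0 0 0 0 10" --pt "0 0 0 0 0 0 10" --pt "0 0 0 0 0 0 15" --pt "0 0 0 0 0 0 18" --pt "0 0 0 0 0 0 22" --pt "0 0 0 0 0 0 27" --pt "0 0 0 0 0 0 32" --pt "0 0 0 0 0 0 36" --pt "0 0 0 0 0 0 36"

```text
time: 23.75
tcp_pos: [421.1, -110.7, 52.4]
ee_rot: [-1.285, -1.083, 1.083]
wrist_force: [0.8, 0.8, 0.3]
grip_width: 0.42
```

Request:
move_arm --pt "0 -0.3 0 0 0 0 36" --pt "0 -0.6 0 0 0 0 36" --pt "0 -1 0 0 0 0 40" --pt "0 -1 0 0 0 0 45" --pt "0 -1 0 0 0 0 50" --pt "0 -1 0 0 0 0 58" --pt "0 -1 0 0 0 0 58" --pt "0 -0.5 0 0 0 0 58" --pt "0 0 0 0 0 0 58" --pt "0 0 0 0 0 0 58"

```text
time: 24.58
tcp_pos: [421.3, -110.6, 213.4]
ee_rot: [-1.286, -1.085, 1.082]
wrist_force: [-0.4, 0.1, -0.4]
grip_width: 0.676
```

```bash
python3 go.py 611.8 -249.7 270 170; python3 w.py w13.png 421.1 -112.9 66 8.5 421.1 -112.9 8 40
```

```text
t 24.58 tcp [ 421.3 -110.6  213.4] F [-0.4  0.1 -0.4] grip 0.676 q [ 0.11  0.03 -0.2  -0.   -1.33 -0.28]
jaw z dir 170.26 x dir [0.169 0.986 0.001] tilt y [ 1.9e-03  5.0e-04 -1.0e+00]
turn units [0.021 0.052 0.009]
shift units, current axes [-4.194 -2.253 -8.454]  target axes [-4.158 -2.266 -8.469]
```

View pics/w13.png

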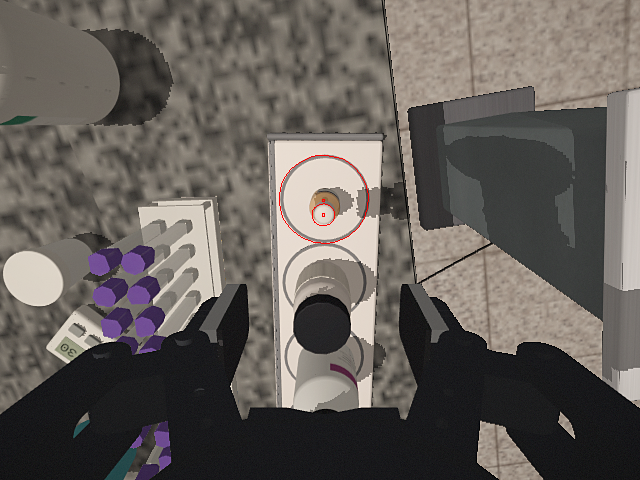

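Request:
move_arm --pt "0 -0.6 0 0 0 0 60" --pt "0 -0.6 0 0 0 0 60" --pt "-0.4 0 -0.8 0 0 0 60" --pt "-0.4 0 -0.8 0 0 0 60" --pt "-0.4 0 -0.8 0 0 0 60" --pt "-0.4 0 -0.8 0 0 0 60" --pt "-0.4 0 -0.8 0 0 0 60" --pt "-0.4 0 -0.8 0 0 0 60" --pt "-0.4 0 -0.8 0 0 0 60" --pt "-0.4 0 -0.8 0 0 0 60" --pt "-0.4 0 -0.8 0 0 0 60" --pt "-0.4 0 -0.8 0 0 0 60"

```text
time: 25.63
tcp_pos: [601.5, -243.6, 240.8]
ee_rot: [-1.282, -1.081, 1.084]
wrist_force: [0.4, 0.1, 1.2]
grip_width: 0.704
```

Request:
move_arm --pt "-0.16 0 -0.47 0 0 0 60" --pt "0 0 0 0 0 0 60" --pt "0 0 0 0 0 0 60" --pt "0 0 0 0 0 0 60"

```text
time: 25.97
tcp_pos: [611.6, -248.7, 241.7]
ee_rot: [-1.283, -1.082, 1.084]
wrist_force: [0.2, -0.1, 0.3]
grip_width: 0.703
```

```bash
python3 go.py 611.8 -249.7 170 170; python3 w.py w14.png 611.8 -249.7 190 16.5
```

```text
t 25.97 tcp [ 611.6 -248.7  241.7] F [ 0.2 -0.1  0.3] grip 0.703 q [-0.15  0.48  0.47 -0.   -1.56 -0.02]
jaw z dir 170.26 x dir [0.169 0.986 0.   ] tilt y [-1.6e-03  5.0e-04 -1.0e+00]
turn units [-0.019  0.053  0.002]
shift units, current axes [-0.041  2.869 -0.018]  target axes [-0.04   2.869 -0.013]
```

View pics/w14.png

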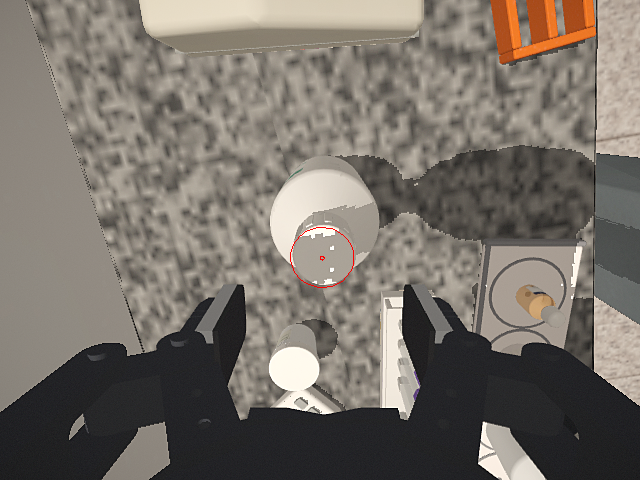

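Request:
move_arm --pt "-0.04 0.5 0 0 0 0 58" --pt "-0.02 0.7 0 0 0 0 58" --pt "0 0.7 0 0 0 0 58" --pt "0 0.5 0 0 0 0 58" --pt "0 0.3 0 0 0 0 58" --pt "0 0.15 0 0 0 0 58" --pt "0 0 0 0 0 0 50" --pt "0 0 0 0 0 0 42" --pt "0 0 0 0 0 0 35" --pt "0 0 0 0 0 0 28" --pt "0 0 0 0 0 0 25" --pt "0 0 0 0 0 0 25"

```text
time: 27.02
tcp_pos: [612.5, -250.8, 172.9]
ee_rot: [-1.287, -1.084, 1.083]
wrist_force: [-1.0, -0.1, 6.0]
grip_width: 0.359
```

Request:
move_arm --pt "0 0 0 0 0 0 25" --pt "0 0 0 0 0 0 25" --pt "0 0 0 0 0 0 25" --pt "0 0 0 0 0 0 25"

```text
time: 27.35
tcp_pos: [612.4, -250.8, 172.9]
ee_rot: [-1.287, -1.084, 1.083]
wrist_force: [-0.1, 0.4, 5.9]
grip_width: 0.36
```

```bash
python3 go.py 400 -200 235 170; python3 w.py w15.png 611.8 -249.7 190 16.5
```

```text
t 27.35 tcp [ 612.4 -250.8  172.9] F [-0.1  0.4  5.9] grip 0.36 q [-0.15  0.5   0.32  0.   -1.39 -0.02]
jaw z dir 170.27 x dir [ 0.169  0.986 -0.001] tilt y [ 0.0022 -0.0011 -1.    ]
turn units [ 0.027  0.054 -0.009]
shift units, current axes [ 0.566 -2.506  8.712]  target axes [ 0.527 -2.485  8.721]
```

View pics/w15.png

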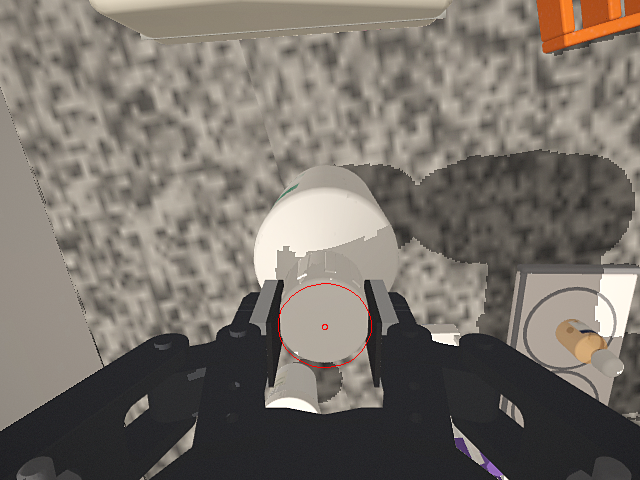

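Request:
move_arm --pt "0 -0.3 0 0 0 0 25" --pt "0 -0.5 0 0 0 0 25" --pt "0 -0.6 0 0 0 0 25" --pt "0 -0.5 0.2 0 0 0 25" --pt "0 -0.3 0.4 0 0 0 25" --pt "0 0 0.6 0 0 0 25" --pt "0 0 0.7 0 0 0 25" --pt "0 0 0.7 0 0 0 25" --pt "0 0 0.7 0 0 0 25" --pt "0 0 0.7 0 0 0 25" --pt "0 0 0.7 0 0 0 25" --pt "0 0 0.7 0 0 0 25"

```text
time: 28.4
tcp_pos: [476.6, -226.9, 225.6]
ee_rot: [-1.283, -1.082, 1.083]
wrist_force: [-0.1, 0.5, -7.0]
grip_width: 0.366
```

Request:
move_arm --pt "0 -0.2 0.7 0 0 0 25" --pt "0 -0.4 0.4 0 0 0 25" --pt "0 -0.6 0.2 0 0 0 25" --pt "0 -0.7 0 0 0 0 25" --pt "0 -0.7 0 0 0 0 25" --pt "0 -0.7 0 0 0 0 25" --pt "0 -0.6 0 0 0 0 25" --pt "0 -0.4 0 0 0 0 25" --pt "0 -0.2 0 0 0 0 25" --pt "0 0 0 0 0 0 25"

```text
time: 29.23
tcp_pos: [447.0, -222.2, 340.2]
ee_rot: [-1.287, -1.085, 1.082]
wrist_force: [1.0, 0.6, -8.0]
grip_width: 0.363
```

```bash
python3 go.py 462.4 124.3 345 170; python3 w.py w16.png
```

```text
t 29.23 tcp [ 447.  -222.2  340.2] F [ 1.   0.6 -8. ] grip 0.363 q [-0.15  0.14  0.24  0.   -1.67 -0.02]
jaw z dir 170.26 x dir [ 0.169  0.986 -0.   ] tilt y [ 2.5e-03 -4.0e-04 -1.0e+00]
turn units [ 0.029  0.053 -0.   ]
shift units, current axes [13.763 -0.198  1.735]  target axes [13.755 -0.194  1.799]
```

View pics/w16.png

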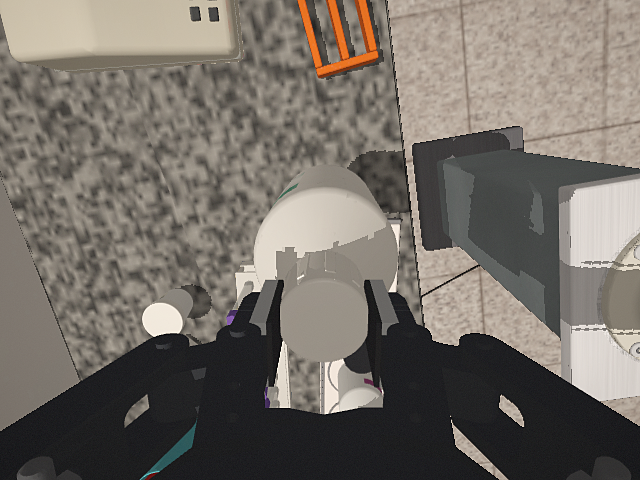

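Request:
move_arm --pt "0.2 -0.1 0.3 0 0 0 25" --pt "0.4 -0.1 0.5 0 0 0 25" --pt "0.6 0 0.5 0 0 0 25" --pt "0.8 0 0.3 0 0 0 25" --pt "0.8 0 0.15 0 0 0 25" --pt "0.8 0 0 0 0 0 25" --pt "0.8 0 0 0 0 0 25" --pt "0.8 0 0 0 0 0 25" --pt "0.8 0 0 0 0 0 25" --pt "0.8 0 0 0 0 0 25" --pt "0.8 0 0 0 0 0 25" --pt "0.8 0 0 0 0 0 25"

```text
time: 30.28
tcp_pos: [438.3, -6.7, 343.1]
ee_rot: [-1.284, -1.082, 1.084]
wrist_force: [-0.3, -0.7, -6.6]
grip_width: 0.362
```

Request:
move_arm --pt "0.8 0 0 0 0 0 25" --pt "0.8 0 0 0 0 0 25" --pt "0.8 0 0 0 0 0 25" --pt "0.8 0 0 0 0 0 25" --pt "0.6 0 0 0 0 0 25" --pt "0.6 0 0 0 0 0 25" --pt "0.4 0 0 0 0 0 25" --pt "0.3 0 0 0 0 0 25" --pt "0.05 0 0 0 0 0 25" --pt "0 0 0 0 0 0 25" --pt "0 0 0 0 0 0 25" --pt "0 0 0 0 0 0 25"

```text
time: 31.28
tcp_pos: [460.9, 118.4, 343.9]
ee_rot: [-1.285, -1.083, 1.083]
wrist_force: [-0.1, 0.6, -6.0]
grip_width: 0.359
```

```bash
python3 go.py 462.4 124.3 183 170
```

```text
t 31.28 tcp [460.9 118.4 343.9] F [-0.1  0.6 -6. ] grip 0.359 q [ 0.58  0.1   0.2   0.   -1.67 -0.75]
jaw z dir 170.22 x dir [ 0.17   0.985 -0.   ] tilt y [ 2.e-04 -2.e-04 -1.e+00]
turn units [ 0.002  0.044 -0.002]
shift units, current axes [ 0.242  6.438 -0.017]  target axes [ 0.241  6.438 -0.017]
```

Adjust x first, then descend partway and look.

Request:
move_arm --pt "0.14 0 0 0 0 0 25" --pt "0.1 0.2 0 0 0 0 25" --pt "0 0.5 0 0 0 0 25" --pt "0 0.7 0 0 0 0 25" --pt "0 0.7 0 0 0 0 25" --pt "0 0.7 0 0 0 0 25" --pt "0 0.6 0 0 0 0 25" --pt "0 0.4 0 0 0 0 25" --pt "0 0.2 0 0 0 0 25" --pt "0 0 0 0 0 0 25" --pt "0 0 0 0 0 0 25"

```text
time: 32.2
tcp_pos: [462.5, 125.1, 244.4]
ee_rot: [-1.285, -1.084, 1.083]
wrist_force: [-0.1, 0.3, -6.6]
grip_width: 0.369
```

```bash
python3 go.py 462.4 124.3 183 170; python3 sc.py s3.png
```

```text
t 32.2 tcp [462.5 125.1 244.4] F [-0.1  0.3 -6.6] grip 0.369 q [ 0.59  0.11 -0.04  0.   -1.42 -0.76]
jaw z dir 170.26 x dir [0.169 0.986 0.   ] tilt y [ 0.001  0.    -1.   ]
turn units [0.012 0.053 0.002]
shift units, current axes [-0.031  2.456 -0.   ]  target axes [-0.031  2.456 -0.003]
```

View pics/s3.png

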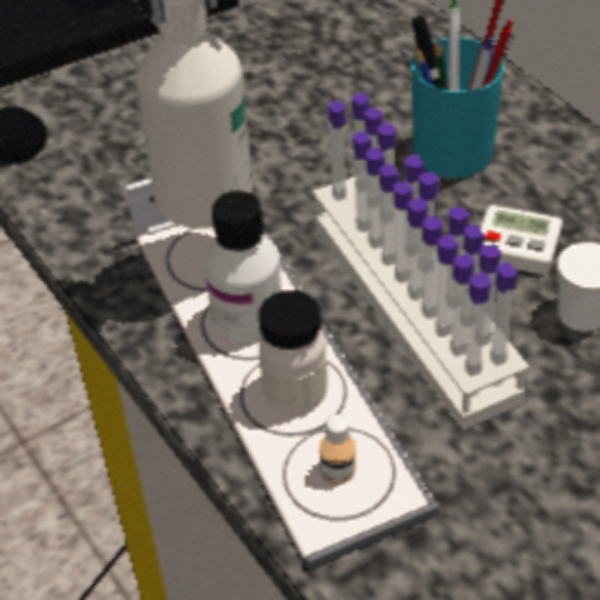

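Request:
move_arm --pt "-0.02 0.2 0 0 0 0 25" --pt "0 0.5 0 0 0 0 25" --pt "0 0.6 0 0 0 0 25" --pt "0 0.5 0 0 0 0 25" --pt "0 0.3 0 0 0 0 25" --pt "0 0.2 0 0 0 0 25" --pt "0 0.1 0 0 0 0 25" --pt "0 0 0 0 0 0 25" --pt "0 0 0 0 0 0 25"

```text
time: 33.0
tcp_pos: [462.5, 124.7, 184.5]
ee_rot: [-1.285, -1.084, 1.082]
wrist_force: [-0.7, 1.0, -5.9]
grip_width: 0.359
```

```bash
python3 go.py 462.4 124.3 180.7 170; python3 sc.py s4.png
```

```text
t 33.0 tcp [462.5 124.7 184.5] F [-0.7  1.  -5.9] grip 0.359 q [ 0.59  0.13 -0.16  0.   -1.27 -0.76]
jaw z dir 170.27 x dir [0.169 0.986 0.001] tilt y [ 1.2e-03  3.0e-04 -1.0e+00]
turn units [0.013 0.053 0.006]
shift units, current axes [-0.015  0.151 -0.   ]  target axes [-0.015  0.151 -0.001]
```

View pics/s4.png

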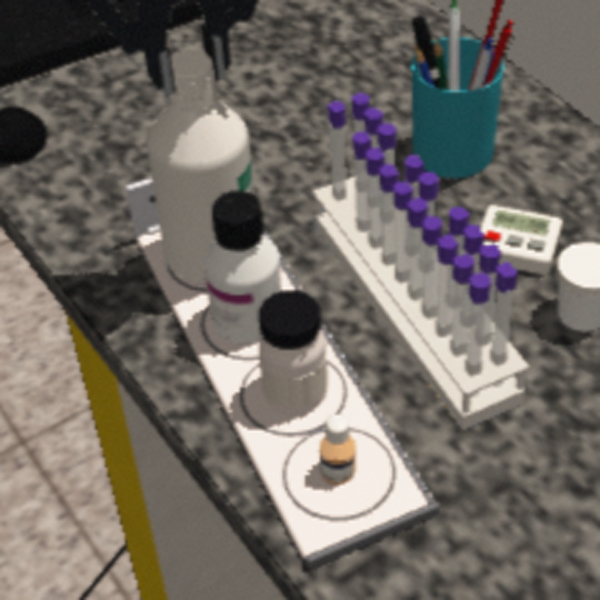

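Request:
move_arm --pt "0 0.06 0 0 0 0 25" --pt "0 0.05 0 0 0 0 25" --pt "0 0.04 0 0 0 0 25" --pt "0 0 0 0 0 0 25" --pt "0 0 0 0 0 0 25" --pt "0 0 0 0 0 0 33" --pt "0 0 0 0 0 0 40" --pt "0 0 0 0 0 0 47" --pt "0 0 0 0 0 0 54" --pt "0 0 0 0 0 0 60" --pt "0 0 0 0 0 0 60"

```text
time: 33.97
tcp_pos: [462.2, 124.6, 180.2]
ee_rot: [-1.285, -1.084, 1.083]
wrist_force: [0.1, 0.6, 0.6]
grip_width: 0.704
```

Request:
move_arm --pt "0 -0.3 0 0 0 0 60" --pt "0 -0.6 0 0 0 0 60" --pt "0 -0.8 0 0 0 0 60" --pt "0 -0.8 0 0 0 0 60" --pt "0 -0.8 0 0 0 0 60" --pt "0 -0.8 0 0 0 0 60" --pt "0 0 0 0 0 0 60" --pt "0 0 0 0 0 0 60"

```text
time: 34.63
tcp_pos: [462.5, 124.9, 284.1]
ee_rot: [-1.285, -1.086, 1.081]
wrist_force: [0.2, 0.0, -1.0]
grip_width: 0.702
```

```bash
python3 go.py 462.4 124.3 280 170; python3 w.py w17.png 462.4 124 198 16.5 448.3 45 128 17.5
```

```text
t 34.63 tcp [462.5 124.9 284.1] F [ 0.2  0.  -1. ] grip 0.702 q [ 0.59  0.1   0.05  0.   -1.52 -0.76]
jaw z dir 170.26 x dir [0.169 0.986 0.002] tilt y [ 0.0028  0.0016 -1.    ]
turn units [0.028 0.053 0.024]
shift units, current axes [-0.024  0.164  0.002]  target axes [-0.023  0.164  0.002]
```

View pics/w17.png

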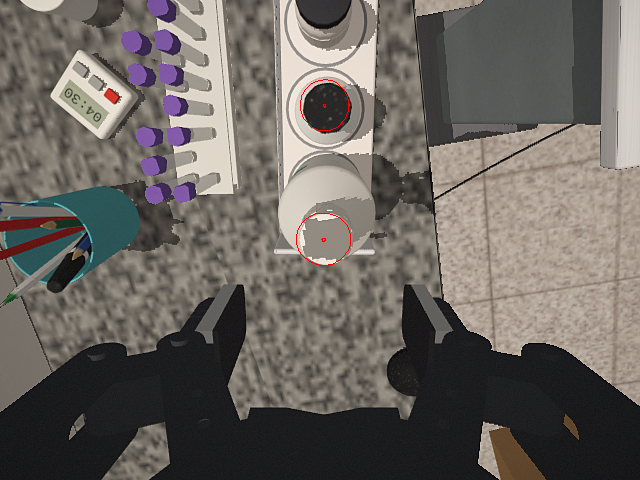

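The tall bottle's cap overlay matches at (323,240). I'll move clear toward the robot's left, as at the start, and check from the fixed cameras.

Request:
move_arm --pt "0 -0.5 0 0 0 0 60" --pt "0.8 0 0 0 0 0 60" --pt "0.8 0 0.2 0 0 0 60" --pt "0.8 0 0.4 0 0 0 60" --pt "0.8 0 0.6 0 0 0 60" --pt "0.8 0 0.8 0 0 0 60" --pt "0.8 0 0.8 0 0 0 60" --pt "0.8 0 0.8 0 0 0 60" --pt "0.8 0 0.8 0 0 0 60" --pt "0.8 0 0.8 0 0 0 60" --pt "0 0 0 0 0 0 60" --pt "0 0 0 0 0 0 60"

```text
time: 35.68
tcp_pos: [363.3, 324.6, 294.0]
ee_rot: [-1.284, -1.083, 1.087]
wrist_force: [0.2, -0.5, 0.7]
grip_width: 0.702
```

```bash
python3 go.py; python3 - <<'E'
from h import *
f=imaging.grab_frame("top");g=imaging.grab_frame("scene")
A=[((462.4,124),198,16.5,38),((448.3,45),128,17.5,28),((434.7,-34),96,21.5,24),((421.1,-112.9),66,8.5,13)]
o=[]
for q,(x,y,w,h,s) in((f,(190,230,230,120,3)),(g,(190,90,160,260,2))):
    im=cv2.resize(q["color"][y:y+h,x:x+w],None,fx=s,fy=s,interpolation=cv2.INTER_CUBIC)
    for xy,z,r,rb in A: circ(q,xy,z,r,im,s,np.array([x,y]),(0,0,255));circ(q,xy,8,rb,im,s,np.array([x,y]),(255,0,0))
    o.append(im)
cv2.imwrite("pics/f1.png",o[0]);cv2.imwrite("pics/f2.png",o[1])
t0=cv2.imread("pics/top0.png");d=cv2.absdiff(t0,f["color"])[150:205,295:380].max(2);print("cup/timer changed px",(d>60).sum(),d.size)
E
```

```text
t 35.68 tcp [363.3 324.6 294. ] F [ 0.2 -0.5  0.7] grip 0.702 q [ 1.05  0.12  0.1  -0.   -1.55 -1.22]
jaw z dir 170.41 x dir [ 0.167  0.986 -0.002] tilt y [-0.0013 -0.0017 -1.    ]
cup/timer changed px 0 4675
```

View pics/f1.png

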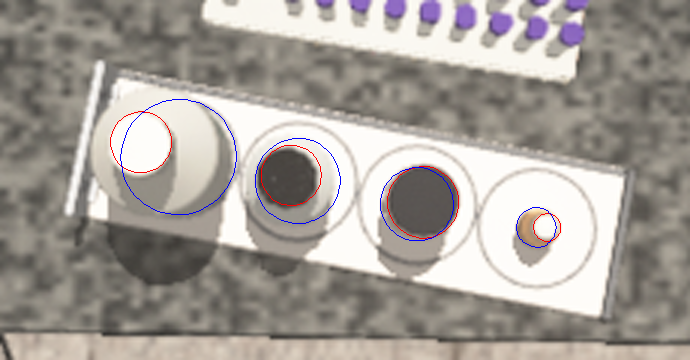

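View pics/f2.png

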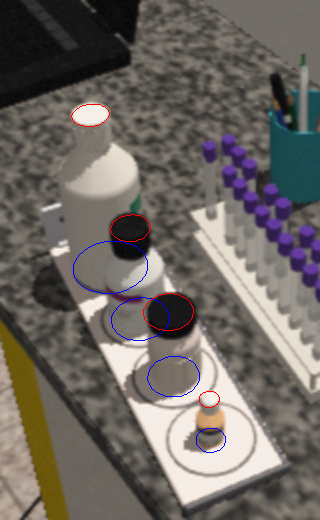

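All four caps line up with their targets to about 2 mm in both views, everything is upright, and the cup and timer haven't moved. I'll hand it in.

```bash
python3 -c "
from plant import close_job
print(close_job())"
```

```text
the job is handed in; nothing more can be done
None
```

All four containers are standing upright on the middles of their ringed marks in falling height, and the job is handed in. The tall bottle is next to the end stop, followed by the medium bottle, the small jar and the vial.

- **Position:** in the top, scene and wrist images, each cap sits within about 2 mm of its ring's centre. The allowance is 13 mm.
- **Bystanders:** the area around the cup and timer in the top camera image shows no changed pixels since the start.
- **Arm:** the gripper was open and well clear at hand-in, with the wrist force near zero. The clock read about 36 s of the 115 s allowed.

None of these checks failed or disagreed. Handing in gave no verdict, so I can't confirm how it was judged.

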